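# Eject the spinning hard disk from the drive dock and hold it level

### The job

Two drives stand in the two-bay drive dock on the desk; the hard disk is the thicker one. Press the eject button in front of the hard disk fully down and let it spring back, so that the drive pops up off its connector, then take the hard disk, draw it straight up out of its bay and hold it upright, level and still in the air, about a hand's breadth above the dock, for at least five seconds while its disks spin down; finish while still holding it there. Leave the slim drive plugged in and its eject button unpressed, and do not disturb the other things on the desk.

Things in the scene. Friction and masses are not known exactly. Their poses are not given: they have to be found in the camera images.
- dock: Black two-bay drive dock, fixed, 164 x 152 mm, flat top 60 mm above the desk. Origin on the desk midway between the bays; +x points away from the robot, +y left, z up; the case runs from x = -112 to +52 mm. The bays are parallel upright slots, 72 mm along x, 17 mm along y, centred at x = 0, y = +36 (left) and -36 mm (right). A round eject button stands in the top in front of each bay.
- hard_disk: The drive to take: plain aluminium slab, 70 mm wide (x), 15 mm thick (y) all the way up, 102 mm tall (z) with a connector tongue 8 mm high underneath; about 0.19 kg. It stands in either bay, axes parallel to the dock's. Origin: centre of its underside, 18 mm above the desk when plugged in; the upper 60 mm then stand above the dock. Grip it from above across its thickness.
- slim_drive: The other drive, which stays plugged in: 70 mm wide (x) and 102 mm tall (z); a black foot 15 mm thick (y), above which it is only 8 mm thick, aluminium; about 0.11 kg. It stands in the other bay. Origin: centre of its underside.
- bay_left (a point): Centre of the floor of the left bay (dock y = +36 mm), 18 mm above the desk: where the underside of a plugged-in drive is. Axes parallel to the dock's.
- bay_right (a point): Centre of the floor of the right bay (dock y = -36 mm), 18 mm above the desk. Axes parallel to the dock's.
- eject_left_top (a point): Centre of the top of the left eject button, a grey cap 24 mm across, 86 mm in front of the left bay's centre, standing 9 mm above the top of the dock when up (69 mm above the desk).
- eject_right_top (a point): Centre of the top of the right eject button, like the left one, 86 mm in front of the right bay's centre.
- eject_left (a joint): Travel of the left eject button in m: 0 up, 0.006 fully down at its stop; a spring returns it. With a plugged-in drive it takes up to about 14 N. It works an ejector that lifts the drive in its bay 8 mm off the connector's spring contacts; on release the drive stays raised by 6.5 mm, resting on the closed contacts.
- eject_right (a joint): Travel of the right eject button, as the left one.
- jade_dish: Bystander, to be left alone: the green stone dish. Origin: centre of its underside.
- agate_tumbler: Bystander, to be left alone: the tall round agate tumbler. Origin: centre of its underside.
- rubber_stamp: Bystander, to be left alone: the wooden hand stamp with a knob, 78 mm tall. Origin: centre of its underside.
Things that resemble listed ones, but are neither listed nor needed, are in the scene too. Leave any blue or turquoise look-alike of the slim_drive alone.

How it is judged:
By the outcome, as a careful person would: the job done as asked, in the order asked, and still so for the second after the job is handed in, while the arm keeps its last pose, push and grip.
It also fails if it takes over 58 s, if anything falls off the work surface, if the arm or the gripper's body presses on something with over 40 N, if the wrist force passes 120 N, or if a joint passes its speed limit or range.

### The arm

A 6-joint arm with a two-finger parallel gripper is mounted at the origin on a cart in front of the work surface, level with it; the furniture and walls round the work are solid. World frame = base frame: x ahead of the robot, y to its left, z up, the work surface at z = 0. Lengths are in m, angles in rad, forces in N, time in s.
With the tool pointing down it reaches from about 0.275 to 0.725 m from the base axis. Payload 5.6 kg.
Tool frame: the origin (TCP) lies at the very end of the fingers, on their centre line; the grasp point (between the pads) lies 19 mm behind it; z points along the fingers, y is the line along which they close (so a half turn about z gives the same grasp; the last joint's range is limited). The gripper opens to 85 mm and grips with 20 to 120 N. Pads are 22 mm wide; open, the fingers measure 114 mm over their backs; the gripper's body (76 mm by 85 mm) begins 54 mm behind the grasp point. The pads swing forward as they close: fully open they stand 13 mm farther back than shut.
Start: joints at [-0.842, 0.255, 0.108, 0, -1.424, -0.285], TCP at [0.236, -0.497, 0.231] pointing down, gripper open.
Joint ranges: [-2.95, 2.95], [-1.21, 1.97], [-1.09, 1.5], [-2.87, 1.71], [-2.94, -0.07], [-3.05, 3.05]. Speed limits (rad/s): [2.57, 2.57, 3.14, 3.14, 3.14, 3.14].

### API

Orientations are given as a unit quaternion [w, x, y, z].
In Python, from bench import robot gives the robot as it stands.
- The arm moves only by the tool step_arm, never from a script. Its argument "series" is a list of rows, each an object of numbers: "tx", "ty", "tz": the shift along the tool's x, y, z in units of 25 mm (1.0 is 25 mm); "wx", "wy", "wz": the turn, a rotation vector about the tool's x, y, z in units of 6 degrees (1.0 is 6 degrees); "jaw": the finger opening in mm, from 0 to 85.4. In form: [{"tx": .., "ty": .., "tz": .., "wx": .., "wy": .., "wz": .., "jaw": ..}, ...]. A call has 1 to 5 rows; each row is the pose to reach, as a shift and turn from the pose commanded when the call began, along the tool's axes at that moment; what a row does not reach only later rows make up. A row lasts 1/12 s, in which the tool goes at most 41.7 mm and 7.16 degrees, less where a joint would pass 70% of its speed; a pose out of reach is approached as far as the arm can. A call with a gripper value outside its range is refused whole. The fingers move at their own pace and stop on an object; "force" is the grip in N (left out, the last holds). Time passes only in rows, so rows that repeat a pose let the fingers close. It gives the time, the measured TCP pose, the force, the opening and the grip force at its end, in the units of the state.
- robot.get_obs(): the state, without advancing time (a new reading comes with each control period).
- robot.grab_frame(name): name is "scene" or "top" or "wrist"; returns a dict with "frame" (480x640x3 uint8, red, green, blue), "fx", "fy", "cx", "cy" (pixels), "R" (3x3) and "t" (3): a world point X has camera coordinates R X + t. Camera axes: x right, y down, z forward; pixel columns grow to the right and rows downward; lengths in m; the calibration is good to about 2 mm. A picture is of the moment at which its call begins. There is no depth.
- robot.job_done(): hands the job in; it is judged then, once.
Trained networks look in the newest picture that a camera, given by its name, has taken for a name from the list of things; names that differ only in an ending like _2 or _b are one class to them, and where a whole thing is asked for, a point or a joint stands for the part that bears it (a point fixed in the world has none). Each returns a list of dicts, best first, with "p" (0 to 1); they miss things now and then, are a little off and sometimes report something else, mostly with a low value. They report only what shows in the picture. A call takes as long as a camera call. They do not tell look-alikes from the thing itself.
- robot.search_frame(label, camera): "at" ([row, column] in pixels, amid what is visible of it).
- robot.trace(label, camera): "region" (480x640 bool, what is visible of it) and "at" ([row, column] in pixels, amid what is visible of it).
The state is a dict: "clock": time; "joints": joint angles; "joint_vel": joint speeds; "joint_efforts": joint torques, N m; "tool_pos": TCP position; "tcp_rot": TCP orientation; "ft_force": force on the tool from outside, world axes, zero at the start; "moment": the same for the moment, N m; "opening": opening from 0.0 (shut) to 1.0 (fully open); "grip_force": force on a finger pad.
Only numpy, scipy, OpenCV 4.12 (cv2) and the standard library are available. Lean on these libraries where they do the work, as an engineer would, in place of code of your own. Each camera call takes 0.05 s, during which the arm holds its last target. There are 200 camera calls.

## Working session

There is one attempt and no reset: what is moved stays moved. The work goes in short steps, Python scripts to look and compute and a tool call to move; the robot and the scene stay as the last step left them, time stands still between calls to the robot, and variables do not carry over. Pictures are saved under pics/ and viewed, at most 10 in all, crops included, and the job is handed in when it is done.

Besides the shell and the picture viewer there is one more tool, called after "Call:" as name(argument=value, ...), one argument or row to a line, values as JSON. step_arm: Moves the arm, as the interface text tells. Its arguments: {"type":"object","properties":{"series":{"type":"array","items":{"type":"object","properties":{"tx":{"type":"number"},"ty":{"type":"number"},"tz":{"type":"number"},"wx":{"type":"number"},"wy":{"type":"number"},"wz":{"type":"number"},"jaw":{"type":"number"}}}},"force":{"type":"number"}},"required":["series"]}

```bash
mkdir -p pics
cat > h.py <<'E'
import numpy as np, cv2
from bench import robot
def save(n,fn):
    f=robot.grab_frame(n); cv2.imwrite('pics/'+fn,f['frame'][:,:,::-1]); return f
def ray(f,at,z):
    r,c=at; R=np.array(f['R']);t=np.array(f['t'])
    d=R.T@np.array([(c-f['cx'])/f['fx'],(r-f['cy'])/f['fy'],1]); o=-R.T@t
    return o+d*(z-o[2])/d[2]
def proj(f,X):
    p=np.array(f['R'])@np.array(X)+np.array(f['t']); return [f['fy']*p[1]/p[2]+f['cy'],f['fx']*p[0]/p[2]+f['cx']]
E
python3 - <<'E'
from h import *
np.set_printoptions(precision=4,suppress=True)
o=robot.get_obs(); print(o['tool_pos'],o['tcp_rot'],o['clock'])
for cam in ('top','scene'):
    f=save(cam,cam+'0.png')
    for l,z in (('hard_disk',.12),('slim_drive',.12),('dock',.06),('eject_left_top',.069),('eject_right_top',.069)):
        for d in robot.search_frame(l,cam)[:3]: print(cam,l,np.round(d['at']),round(d['p'],2),ray(f,d['at'],z))
E
```

```text
[ 0.236  -0.4962  0.2304] [-0.0003 -0.2201  0.9755  0.001 ] 0.0
top hard_disk [260. 282.] 0.82 [0.5692 0.0782 0.12  ]
top slim_drive [239. 353.] 0.84 [ 0.6146 -0.0701  0.12  ]
top slim_drive [186. 365.] 0.69 [ 0.7323 -0.0978  0.12  ]
top slim_drive [269. 250.] 0.62 [0.5503 0.1445 0.12  ]
top dock [285. 268.] 0.92 [0.5265 0.1117 0.06  ]
top dock [268. 250.] 0.6 [0.5625 0.1514 0.06  ]
top eject_left_top [258. 452.] 0.68 [ 0.5844 -0.2896  0.069 ]
top eject_left_top [282. 148.] 0.25 [0.5309 0.3707 0.069 ]
top eject_right_top [301. 290.] 0.53 [0.4891 0.0632 0.069 ]
scene hard_disk [267. 348.] 0.69 [0.4404 0.1205 0.12  ]
scene slim_drive [228. 331.] 0.92 [0.5711 0.0024 0.12  ]
scene slim_drive [293. 246.] 0.87 [0.5935 0.3421 0.12  ]
scene slim_drive [214. 302.] 0.87 [ 0.6796 -0.0096  0.12  ]
scene dock [281. 326.] 0.56 [0.4984 0.1376 0.06  ]
```

View pics/top0.png

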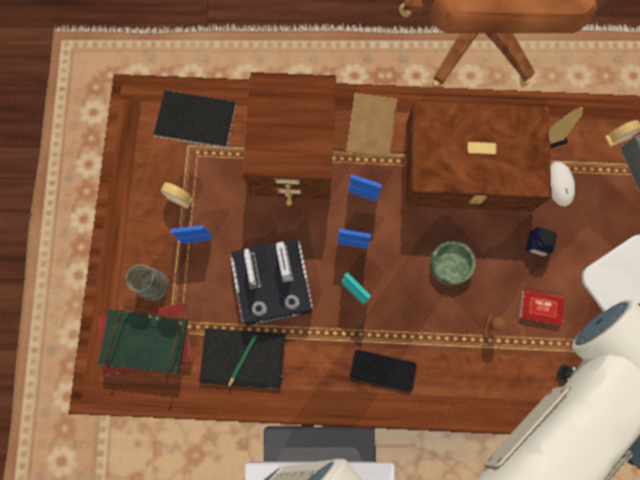

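View pics/scene0.png

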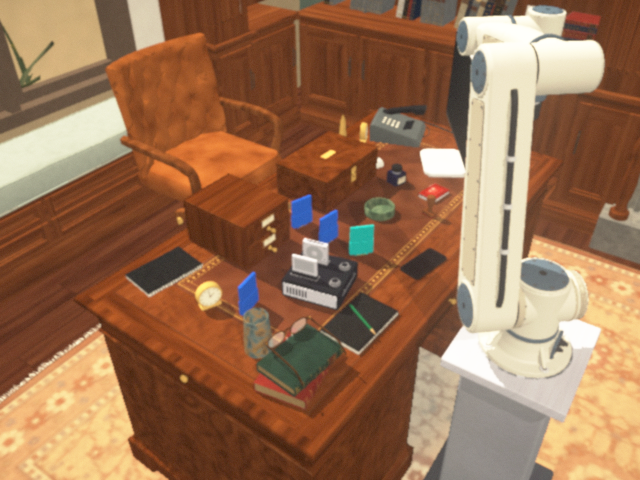

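The top view shows the dock around (270,280) with drives at (250,268) and (284,260). The buttons are at (260,309) and (292,301), with blue and teal look-alikes to the right. I'll zoom in to compare the thicknesses.

Run:
```python
from h import *
np.set_printoptions(precision=4,suppress=True)
f=robot.grab_frame('top'); a=f['frame']
c=cv2.resize(a[220:340,215:375],None,fx=5,fy=5,interpolation=cv2.INTER_CUBIC)
cv2.imwrite('pics/topc.png',c[:,:,::-1])
for r,cc in ((309,260),(301,292)): print(ray(f,(r,cc),.069))
print(ray(f,(205,289),.06), ray(f,(268,250),.12))
m=robot.trace('dock','top')[0]['region'].astype(np.uint8)
print(cv2.minAreaRect(cv2.findNonZero(m)),m.sum())
s=robot.grab_frame('scene')['frame'][225:315,270:370]
cv2.imwrite('pics/scc.png',cv2.resize(s,None,fx=6,fy=6,interpolation=cv2.INTER_CUBIC)[:,:,::-1])
```

```text
[0.4727 0.1273 0.069 ]
[0.4899 0.0589 0.069 ]
[0.7068 0.0683 0.06  ] [0.5528 0.145  0.12  ]Traceback (most recent call last):
  File "<stdin>", line 8, in <module>
IndexError: list index out of range
```

View pics/topc.png

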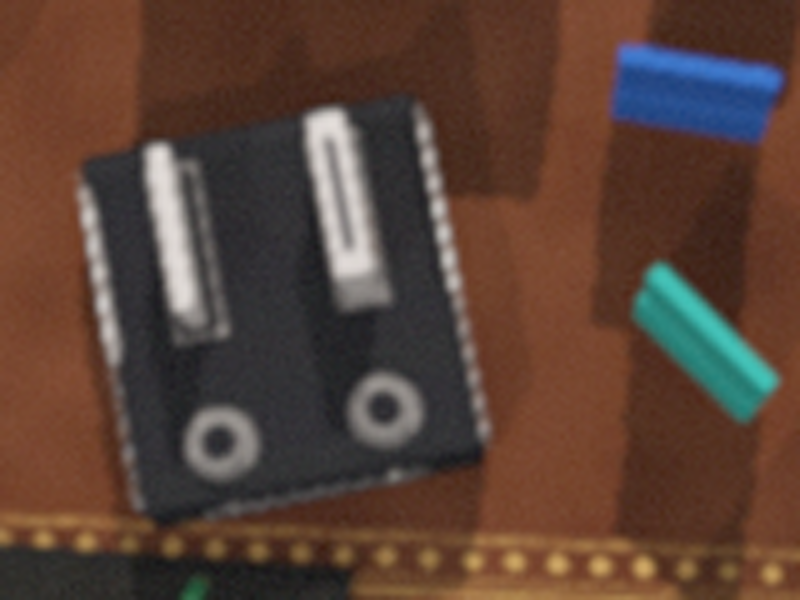

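The right bay holds the thick drive: its top is about 17 mm wide, against about 10 mm for the left one. So the hard disk sits behind the right button. Next I'll fit the dock pose and work out the approach.

```bash
cat >> h.py <<'E'
from scipy.spatial.transform import Rotation as Rn
def rot():
    q=robot.get_obs()['tcp_rot']; return Rn.from_quat([q[1],q[2],q[3],q[0]])
def plan(p,yaw):
    """tool y along dock y, tool z down"""
    o=robot.get_obs(); R=rot()
    c,s=np.cos(yaw),np.sin(yaw)
    T=Rn.from_matrix(np.array([[-c,-s,0],[-s,c,0],[0,0,-1]]).T)
    print('t',np.round(R.inv().apply(np.array(p)-o['tool_pos'])/.025,2),'w',np.round(np.degrees((R.inv()*T).as_rotvec())/6,2),'clk',o['clock'],'F',np.round(o['ft_force'],1))
def fit(model,pts):
    m=np.array(model);p=np.array(pts)
    mc,pc=m.mean(0),p.mean(0);a=m-mc;b=p-pc
    th=np.arctan2((a[:,0]*b[:,1]-a[:,1]*b[:,0]).sum(),(a*b).sum())
    R=np.array([[np.cos(th),-np.sin(th)],[np.sin(th),np.cos(th)]])
    t=pc-R@mc; return t,th,p-(m@R.T+t)
E
python3 - <<'E'
from h import *
f=robot.grab_frame('top')
P=lambda x,y,z:ray(f,(220+(y+.5)/5-.5,215+(x+.5)/5-.5),z)[:2]
pts=[P(222,443,.069),P(385,408,.069),P(78,163,.06),P(412,97,.06),P(487,455,.06) ,P(150,520,.06)]
mod=[(-.086,.036),(-.086,-.036),(.052,.076),(.052,-.076),(-.112,-.076),(-.112,.076)]
t,th,r=fit(mod,pts); print(t,np.degrees(th),'\n',np.round(r,4))
R=np.array([[np.cos(th),-np.sin(th)],[np.sin(th),np.cos(th)]])
b=t+R@[-.086,-.036]; h=t+R@[0,-.036]; print(b,h)
print('drive top corners',P(318,110,.12),P(355,275,.12))
plan([b[0]-.03,b[1],.23],th)
E
```

```text
[0.56492538 0.11207669] 11.924251469967462 
 [[ 0.0011 -0.0001]
 [ 0.0013  0.0007]
 [-0.0014 -0.0005]
 [-0.0029  0.0012]
 [-0.0008  0.0014]
 [ 0.0027 -0.0028]]
[0.48821938 0.05908434] [0.57236364 0.07685351]
drive top corners [0.60929894 0.08698991] [0.53891888 0.07048929]
t [-17.57  16.26   0.05] w [-0.    0.    2.25] clk 0.75 F [-0.5 -0.   0.2]
```

Call:
step_arm(
  series=[
    {"tx": -1.1, "ty": 1.0, "wz": 0.2, "jaw": 85},
    {"tx": -2.2, "ty": 2.0, "wz": 0.5, "jaw": 85},
    {"tx": -3.3, "ty": 3.0, "wz": 0.8, "jaw": 85},
    {"tx": -4.4, "ty": 4.0, "wz": 1.1, "jaw": 85},
    {"tx": -5.5, "ty": 5.0, "wz": 1.4, "jaw": 85},
  ],
)

```text
validation failed for argument at $.se...
```

```bash
python3 -c "
from h import *
plan([.458,.059,.23],np.radians(11.92));o=robot.get_obs();print(o['tool_pos'],o['joints'])"
```

```text
t [-17.56  16.27   0.05] w [-0.    0.    2.25] clk 0.75 F [-0.5 -0.   0.2]
[ 0.23615902 -0.49670736  0.23130645] [-8.42415067e-01  2.55056192e-01  1.08194928e-01  1.42709082e-05
 -1.42389857e+00 -2.84596532e-01]
```

Call:
step_arm(
  series=[
    {"tx": -1.1, "ty": 1.0, "tz": 0.0, "wx": 0.0, "wy": 0.0, "wz": 0.2, "jaw": 85.0},
    {"tx": -2.2, "ty": 2.0, "tz": 0.0, "wx": 0.0, "wy": 0.0, "wz": 0.5, "jaw": 85.0},
    {"tx": -3.3, "ty": 3.0, "tz": 0.0, "wx": 0.0, "wy": 0.0, "wz": 0.8, "jaw": 85.0},
    {"tx": -4.4, "ty": 4.0, "tz": 0.0, "wx": 0.0, "wy": 0.0, "wz": 1.1, "jaw": 85.0},
    {"tx": -5.5, "ty": 5.0, "tz": 0.0, "wx": 0.0, "wy": 0.0, "wz": 1.4, "jaw": 85.0},
  ],
)

```text
clock: 1.17
tool_pos: [0.3069, -0.3233, 0.2314]
tcp_rot: [0.0, -0.147, 0.989, -0.0]
ft_force: [0.8, 0.0, 0.3]
opening: 0.992
grip_force: 0.0
```

Call:
step_arm(
  series=[
    {"tx": -1.0, "ty": 1.2, "tz": 0.0, "wx": 0.0, "wy": 0.0, "wz": 0.2, "jaw": 85.0},
    {"tx": -2.0, "ty": 2.4, "tz": 0.0, "wx": 0.0, "wy": 0.0, "wz": 0.4, "jaw": 60.0},
    {"tx": -3.0, "ty": 3.6, "tz": 0.0, "wx": 0.0, "wy": 0.0, "wz": 0.6, "jaw": 60.0},
    {"tx": -4.0, "ty": 4.8, "tz": 0.0, "wx": 0.0, "wy": 0.0, "wz": 0.8, "jaw": 60.0},
    {"tx": -5.0, "ty": 6.0, "tz": 0.0, "wx": 0.0, "wy": 0.0, "wz": 0.8, "jaw": 60.0},
  ],
)

```text
clock: 1.58
tool_pos: [0.3825, -0.1429, 0.2317]
tcp_rot: [0.001, -0.106, 0.994, -0.0]
ft_force: [1.8, -0.3, 0.3]
opening: 0.704
grip_force: 0.0
```

```bash
python3 -c "
from h import *
plan([.458,.059,.23],np.radians(11.92))"
```

```text
t [-4.65  7.26  0.07] w [-0.    0.01  0.04] clk 1.5833 F [ 1.8 -0.3  0.3]
```

Call:
step_arm(
  series=[
    {"tx": -0.9, "ty": 1.4, "tz": 0.0, "wx": 0.0, "wy": 0.0, "wz": 0.0, "jaw": 0.0},
    {"tx": -1.8, "ty": 2.8, "tz": 0.0, "wx": 0.0, "wy": 0.0, "wz": 0.0, "jaw": 0.0},
    {"tx": -2.7, "ty": 4.2, "tz": 0.0, "wx": 0.0, "wy": 0.0, "wz": 0.0, "jaw": 0.0},
    {"tx": -3.6, "ty": 5.6, "tz": 0.0, "wx": 0.0, "wy": 0.0, "wz": 0.0, "jaw": 0.0},
    {"tx": -4.2, "ty": 6.6, "tz": 0.0, "wx": 0.0, "wy": 0.0, "wz": 0.0, "jaw": 0.0},
  ],
)

```text
clock: 2.0
tool_pos: [0.4506, 0.0418, 0.2314]
tcp_rot: [0.0, -0.107, 0.994, 0.0]
ft_force: [0.4, -0.1, 0.3]
opening: 0.009
grip_force: 0.0
```

Call:
step_arm(
  series=[
    {"tx": -0.3, "ty": 0.5, "tz": 0.0, "wx": 0.0, "wy": 0.0, "wz": 0.0, "jaw": 0.0},
    {"tx": -0.3, "ty": 0.5, "tz": 0.0, "wx": 0.0, "wy": 0.0, "wz": 0.0, "jaw": 0.0},
    {"tx": -0.3, "ty": 0.5, "tz": 0.0, "wx": 0.0, "wy": 0.0, "wz": 0.0, "jaw": 0.0},
  ],
)

```text
clock: 2.25
tool_pos: [0.4545, 0.0526, 0.2311]
tcp_rot: [-0.0, -0.107, 0.994, -0.0]
ft_force: [0.5, -0.7, -0.7]
opening: -0.0
grip_force: 0.0
```

```bash
python3 -c "
from h import *
plan([.488,.059,.1],np.radians(11.92))
f=save('wrist','w0.png')
for p in ([.4882,.0591,.069],[.5724,.0769,.12],[.5724-.035,.0769-.007,.12]): print(proj(f,p))
print(-np.array(f['R']).T@f['t'])
for l in ('eject_right_top','hard_disk','slim_drive','dock'):
  for d in robot.search_frame(l,'wrist')[:3]: print(l,d['at'],d['p'])
"
```

```text
t [-1.37 -0.03  5.24] w [-0.   -0.01  0.06] clk 2.25 F [ 0.5 -0.7 -0.7]
[np.float64(259.69992357372615), np.float64(322.87776846236346)]
[np.float64(392.44603577611485), np.float64(322.3175061375457)]
[np.float64(349.5238608635153), np.float64(323.1456429606374)]
[0.38749141 0.03654354 0.37429528]
eject_right_top [261.7, 323.1] 0.57
hard_disk [409.2, 321.6] 0.67
slim_drive [424.8, 472.6] 0.69
slim_drive [258.8, 145.9] 0.66
slim_drive [364.1, 131.6] 0.65
dock [262.5, 376.6] 0.87
```

View pics/w0.png

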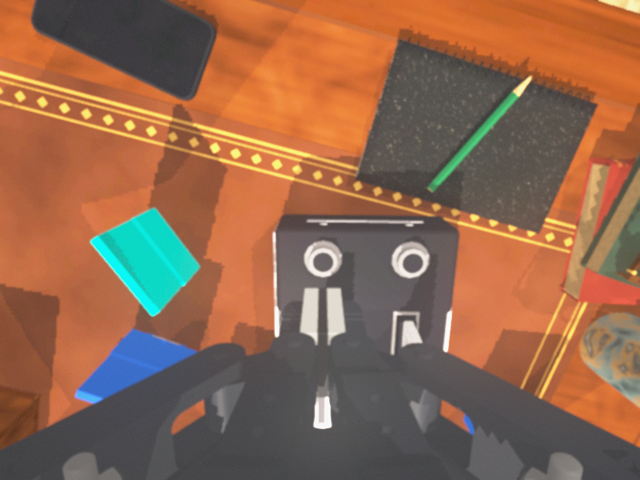

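The wrist view puts the right button at (259,323), within 1 px of where I predicted it. The thick drive is right behind it, so I'll descend onto the button.

Call:
step_arm(
  series=[
    {"tx": -1.35, "ty": 0.0, "tz": 0.3, "wx": 0.0, "wy": 0.0, "wz": 0.06, "jaw": 0.0},
    {"tx": -1.35, "ty": 0.0, "tz": 1.7, "wx": 0.0, "wy": 0.0, "wz": 0.06, "jaw": 0.0},
    {"tx": -1.35, "ty": 0.0, "tz": 3.1, "wx": 0.0, "wy": 0.0, "wz": 0.06, "jaw": 0.0},
    {"tx": -1.35, "ty": 0.0, "tz": 4.5, "wx": 0.0, "wy": 0.0, "wz": 0.06, "jaw": 0.0},
    {"tx": -1.35, "ty": 0.0, "tz": 5.7, "wx": 0.0, "wy": 0.0, "wz": 0.06, "jaw": 0.0},
  ],
)

```text
clock: 2.92
tool_pos: [0.4868, 0.0586, 0.0869]
tcp_rot: [-0.0, -0.103, 0.995, 0.0]
ft_force: [0.7, 0.5, 0.3]
opening: -0.003
grip_force: 0.0
```

Call:
step_arm(
  series=[
    {"tx": 0.0, "ty": 0.0, "tz": 0.1, "wx": 0.0, "wy": 0.0, "wz": 0.0, "jaw": 0.0},
    {"tx": 0.0, "ty": 0.0, "tz": 0.2, "wx": 0.0, "wy": 0.0, "wz": 0.0, "jaw": 0.0},
    {"tx": 0.0, "ty": 0.0, "tz": 0.3, "wx": 0.0, "wy": 0.0, "wz": 0.0, "jaw": 0.0},
  ],
)

```text
clock: 3.17
tool_pos: [0.489, 0.0596, 0.0831]
tcp_rot: [0.002, -0.103, 0.995, 0.0]
ft_force: [-1.1, 0.0, 0.9]
opening: -0.002
grip_force: 0.0
```

```bash
python3 -c "
from h import *
plan([.488,.059,.063],np.radians(11.92)); print(robot.get_obs()['tool_pos'])"
```

```text
t [ 0.05 -0.01  0.8 ] w [-0.    0.03 -0.01] clk 3.1667 F [-1.1  0.   0.9]
[0.48901633 0.05956441 0.08309001]
```

Call:
step_arm(
  series=[
    {"tx": 0.0, "ty": 0.0, "tz": 0.2, "wx": 0.0, "wy": 0.0, "wz": 0.0, "jaw": 0.0},
    {"tx": 0.0, "ty": 0.0, "tz": 0.4, "wx": 0.0, "wy": 0.0, "wz": 0.0, "jaw": 0.0},
    {"tx": 0.0, "ty": 0.0, "tz": 0.56, "wx": 0.0, "wy": 0.0, "wz": 0.0, "jaw": 0.0},
    {"tx": 0.0, "ty": 0.0, "tz": 0.56, "wx": 0.0, "wy": 0.0, "wz": 0.0, "jaw": 0.0},
  ],
)

```text
clock: 3.5
tool_pos: [0.4884, 0.06, 0.0678]
tcp_rot: [0.001, -0.104, 0.995, 0.0]
ft_force: [0.2, 0.7, 3.3]
opening: 0.001
grip_force: 1.2
```

Call:
step_arm(
  series=[
    {"tx": 0.0, "ty": 0.0, "tz": 0.06, "wx": 0.0, "wy": 0.0, "wz": 0.0, "jaw": 0.0},
    {"tx": 0.0, "ty": 0.0, "tz": 0.1, "wx": 0.0, "wy": 0.0, "wz": 0.0, "jaw": 0.0},
    {"tx": 0.0, "ty": 0.0, "tz": 0.14, "wx": 0.0, "wy": 0.0, "wz": 0.0, "jaw": 0.0},
    {"tx": 0.0, "ty": 0.0, "tz": 0.14, "wx": 0.0, "wy": 0.0, "wz": 0.0, "jaw": 0.0},
  ],
)

```text
clock: 3.83
tool_pos: [0.4884, 0.06, 0.0651]
tcp_rot: [0.001, -0.104, 0.995, 0.0]
ft_force: [-0.9, 0.3, 7.0]
opening: -0.002
grip_force: 3.6
```

Call:
step_arm(
  series=[
    {"tx": 0.0, "ty": 0.0, "tz": 0.04, "wx": 0.0, "wy": 0.0, "wz": 0.0, "jaw": 0.0},
    {"tx": 0.0, "ty": 0.0, "tz": 0.08, "wx": 0.0, "wy": 0.0, "wz": 0.0, "jaw": 0.0},
    {"tx": 0.0, "ty": 0.0, "tz": 0.1, "wx": 0.0, "wy": 0.0, "wz": 0.0, "jaw": 0.0},
    {"tx": 0.0, "ty": 0.0, "tz": 0.1, "wx": 0.0, "wy": 0.0, "wz": 0.0, "jaw": 0.0},
  ],
)

```text
clock: 4.17
tool_pos: [0.4884, 0.06, 0.063]
tcp_rot: [0.001, -0.104, 0.995, 0.0]
ft_force: [-3.6, 0.2, 10.7]
opening: -0.003
grip_force: 5.4
```

Call:
step_arm(
  series=[
    {"tx": 0.0, "ty": 0.0, "tz": 0.04, "wx": 0.0, "wy": 0.0, "wz": 0.0, "jaw": 0.0},
    {"tx": 0.0, "ty": 0.0, "tz": 0.06, "wx": 0.0, "wy": 0.0, "wz": 0.0, "jaw": 0.0},
    {"tx": 0.0, "ty": 0.0, "tz": 0.06, "wx": 0.0, "wy": 0.0, "wz": 0.0, "jaw": 0.0},
  ],
)

```text
clock: 4.42
tool_pos: [0.4885, 0.06, 0.0628]
tcp_rot: [0.001, -0.104, 0.995, -0.0]
ft_force: [-8.0, 1.4, 20.9]
opening: -0.0
grip_force: 10.8
```

At 21 N with no further travel, the button is against its stop. Now I'll release it and rise.

Call:
step_arm(
  series=[
    {"tx": 0.0, "ty": 0.0, "tz": -0.15, "wx": 0.0, "wy": 0.0, "wz": 0.0, "jaw": 0.0},
    {"tx": 0.0, "ty": 0.0, "tz": -0.4, "wx": 0.0, "wy": 0.0, "wz": 0.0, "jaw": 0.0},
    {"tx": 0.0, "ty": 0.0, "tz": -1.5, "wx": 0.0, "wy": 0.0, "wz": 0.0, "jaw": 0.0},
    {"tx": 0.0, "ty": 0.0, "tz": -3.0, "wx": 0.0, "wy": 0.0, "wz": 0.0, "jaw": 0.0},
    {"tx": 0.0, "ty": 0.0, "tz": -4.5, "wx": 0.0, "wy": 0.0, "wz": 0.0, "jaw": 0.0},
  ],
)

```text
clock: 4.83
tool_pos: [0.4865, 0.0593, 0.173]
tcp_rot: [-0.002, -0.103, 0.995, -0.0]
ft_force: [0.2, 0.2, -0.0]
opening: -0.004
grip_force: 0.0
```

Call:
step_arm(
  series=[
    {"tx": 0.0, "ty": 0.0, "tz": -1.0, "wx": 0.0, "wy": 0.0, "wz": 0.0, "jaw": 45.0},
    {"tx": 0.8, "ty": 0.0, "tz": -1.0, "wx": 0.0, "wy": 0.0, "wz": 0.0, "jaw": 45.0},
    {"tx": 1.6, "ty": 0.0, "tz": -1.0, "wx": 0.0, "wy": 0.0, "wz": 0.0, "jaw": 45.0},
    {"tx": 1.6, "ty": 0.0, "tz": -1.0, "wx": 0.0, "wy": 0.0, "wz": 0.0, "jaw": 45.0},
  ],
)

```text
clock: 5.17
tool_pos: [0.446, 0.051, 0.1979]
tcp_rot: [-0.0, -0.103, 0.995, 0.001]
ft_force: [-0.4, -0.6, -0.8]
opening: 0.526
grip_force: 0.0
```

```bash
python3 -c "
from h import *
f=save('wrist','w1.png')
t=robot.trace('hard_disk','wrist')
if t:
  print(t[0]['p'],cv2.boundingRect(t[0]['region'].astype(np.uint8)))
for z in (.12,.1265):
  for y in (-.0075,.0075):
    c,s=np.cos(.2081),np.sin(.2081)
    print(z,y,np.round(proj(f,[.5724-.035*c-y*s,.0769-.035*s+y*c,z]),1))
plan([.5724,.0769,.2],.2081)
g=robot.grab_frame('scene'); s=robot.trace('hard_disk','scene')
for d in s[:2]: print(d['p'],cv2.boundingRect(d['region'].astype(np.uint8)))
"
```

```text
0.97 (311, 342, 24, 86)
0.12 -0.0075 [390.3 311.6]
0.12 0.0075 [390.2 335. ]
0.1265 -0.0075 [396.9 311.4]
0.1265 0.0075 [396.8 335.4]
t [-5.08 -0.03 -0.1 ] w [ 0.    0.   -0.01] clk 5.2667 F [ 0.7 -0.3 -0. ]
0.73 (302, 236, 27, 27)
```

View pics/w1.png

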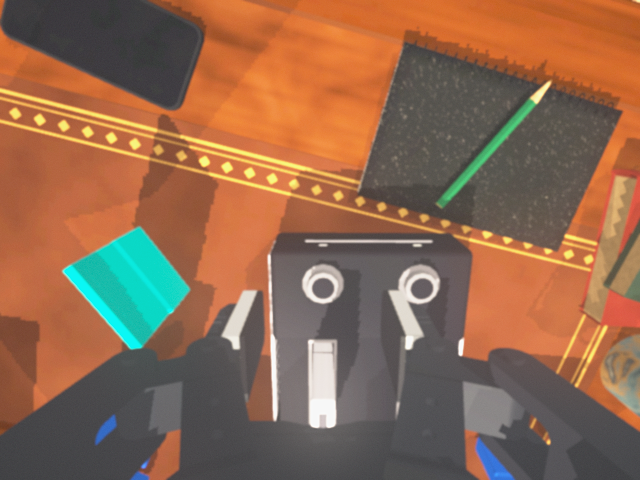

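The wrist view shows the popped-up disk at columns 311–335. Its front top edge is near row 399, which matches a top height of about 0.1265 m, and the jaws are centred on it. I'll move over it and descend.

Call:
step_arm(
  series=[
    {"tx": -1.4, "ty": 0.0, "tz": 0.0, "wx": 0.0, "wy": 0.0, "wz": 0.0, "jaw": 45.0},
    {"tx": -2.8, "ty": 0.0, "tz": 0.0, "wx": 0.0, "wy": 0.0, "wz": 0.0, "jaw": 45.0},
    {"tx": -4.2, "ty": 0.0, "tz": 0.0, "wx": 0.0, "wy": 0.0, "wz": 0.0, "jaw": 45.0},
    {"tx": -5.07, "ty": -0.03, "tz": 0.0, "wx": 0.0, "wy": 0.0, "wz": 0.0, "jaw": 45.0},
    {"tx": -5.07, "ty": -0.03, "tz": 0.4, "wx": 0.0, "wy": 0.0, "wz": 0.0, "jaw": 45.0},
  ],
)

```text
clock: 5.78
tool_pos: [0.5771, 0.0774, 0.1865]
tcp_rot: [0.001, -0.103, 0.995, -0.001]
ft_force: [-0.3, -0.1, -0.8]
opening: 0.53
grip_force: 0.0
```

Call:
step_arm(
  series=[
    {"tx": 0.0, "ty": 0.0, "tz": 0.8, "wx": 0.0, "wy": 0.0, "wz": 0.0, "jaw": 45.0},
    {"tx": 0.0, "ty": 0.0, "tz": 1.6, "wx": 0.0, "wy": 0.0, "wz": 0.0, "jaw": 45.0},
    {"tx": 0.0, "ty": 0.0, "tz": 1.6, "wx": 0.0, "wy": 0.0, "wz": 0.0, "jaw": 45.0},
  ],
)

```text
clock: 6.03
tool_pos: [0.5702, 0.0764, 0.142]
tcp_rot: [-0.005, -0.103, 0.995, -0.0]
ft_force: [-0.8, -0.4, -1.1]
opening: 0.526
grip_force: 0.0
```

```bash
python3 -c "
from h import *
plan([.5724,.0769,.08],.2081)
f=save('wrist','w2.png')
for l in ('hard_disk','eject_right_top'):
  for t in robot.trace(l,'wrist')[:2]: print(l,t['at'],t['p'],cv2.boundingRect(t['region'].astype(np.uint8)))
print(proj(f,[.5724,.0769,.1265]),proj(f,[.4882,.0591,.069]))
"
```

```text
t [-0.11  0.    2.48] w [ 0.   -0.09 -0.02] clk 6.0333 F [-0.8 -0.4 -1.1]
hard_disk [283.2, 320.8] 0.97 (305, 195, 39, 179)
hard_disk [101.2, 465.7] 0.73 (438, 76, 50, 50)
eject_right_top [101.8, 326.2] 0.92 (302, 76, 46, 49)
[np.float64(298.77023620453303), np.float64(325.6198541840404)] [np.float64(97.05430584577451), np.float64(324.4952846629203)]
```

View pics/w2.png

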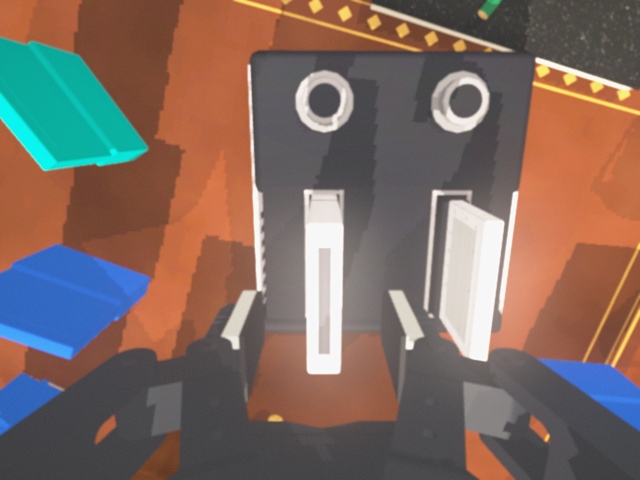

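The disk spans columns 306–342, midway between the pads, and the slim drive is clear on the right. I'll go down and grip.

Call:
step_arm(
  series=[
    {"tx": 0.0, "ty": 0.0, "tz": 0.6, "wx": 0.0, "wy": 0.0, "wz": 0.0, "jaw": 45.0},
    {"tx": 0.0, "ty": 0.0, "tz": 1.2, "wx": 0.0, "wy": 0.0, "wz": 0.0, "jaw": 45.0},
    {"tx": 0.0, "ty": 0.0, "tz": 1.8, "wx": 0.0, "wy": 0.0, "wz": 0.0, "jaw": 45.0},
    {"tx": 0.0, "ty": 0.0, "tz": 2.4, "wx": 0.0, "wy": 0.0, "wz": 0.0, "jaw": 45.0},
    {"tx": 0.0, "ty": 0.0, "tz": 2.4, "wx": 0.0, "wy": 0.0, "wz": 0.0, "jaw": 45.0},
  ],
)

```text
clock: 6.6
tool_pos: [0.5717, 0.0767, 0.0859]
tcp_rot: [-0.001, -0.103, 0.995, -0.0]
ft_force: [-0.1, 0.3, -1.1]
opening: 0.53
grip_force: 0.0
```

Call:
step_arm(
  series=[
    {"tx": 0.0, "ty": 0.0, "tz": 0.0, "wx": 0.0, "wy": 0.0, "wz": 0.0, "jaw": 22.0},
    {"tx": 0.0, "ty": 0.0, "tz": 0.0, "wx": 0.0, "wy": 0.0, "wz": 0.0, "jaw": 19.0},
    {"tx": 0.0, "ty": 0.0, "tz": 0.0, "wx": 0.0, "wy": 0.0, "wz": 0.0, "jaw": 17.0},
    {"tx": 0.0, "ty": 0.0, "tz": 0.0, "wx": 0.0, "wy": 0.0, "wz": 0.0, "jaw": 17.0},
  ],
  force=25,
)

```text
clock: 6.93
tool_pos: [0.5734, 0.077, 0.0886]
tcp_rot: [0.001, -0.103, 0.995, 0.0]
ft_force: [0.0, -0.3, -0.4]
opening: 0.201
grip_force: 0.0
```

Call:
step_arm(
  series=[
    {"tx": 0.0, "ty": 0.0, "tz": 0.0, "wx": 0.0, "wy": 0.0, "wz": 0.0, "jaw": 15.5},
    {"tx": 0.0, "ty": 0.0, "tz": 0.0, "wx": 0.0, "wy": 0.0, "wz": 0.0, "jaw": 15.0},
    {"tx": 0.0, "ty": 0.0, "tz": 0.0, "wx": 0.0, "wy": 0.0, "wz": 0.0, "jaw": 14.0},
    {"tx": 0.0, "ty": 0.0, "tz": 0.0, "wx": 0.0, "wy": 0.0, "wz": 0.0, "jaw": 10.0},
    {"tx": 0.0, "ty": 0.0, "tz": 0.0, "wx": 0.0, "wy": 0.0, "wz": 0.0, "jaw": 10.0},
  ],
  force=40,
)

```text
clock: 7.35
tool_pos: [0.5731, 0.0772, 0.0882]
tcp_rot: [0.001, -0.104, 0.995, 0.0]
ft_force: [-1.8, 1.6, 5.9]
opening: 0.171
grip_force: 40.0
```

Call:
step_arm(
  series=[
    {"tx": 0.0, "ty": 0.0, "tz": -0.1, "wx": 0.0, "wy": 0.0, "wz": 0.0, "jaw": 10.0},
    {"tx": 0.0, "ty": 0.0, "tz": -0.25, "wx": 0.0, "wy": 0.0, "wz": 0.0, "jaw": 10.0},
    {"tx": 0.0, "ty": 0.0, "tz": -0.4, "wx": 0.0, "wy": 0.0, "wz": 0.0, "jaw": 10.0},
    {"tx": 0.0, "ty": 0.0, "tz": -0.6, "wx": 0.0, "wy": 0.0, "wz": 0.0, "jaw": 10.0},
    {"tx": 0.0, "ty": 0.0, "tz": -0.8, "wx": 0.0, "wy": 0.0, "wz": 0.0, "jaw": 10.0},
  ],
  force=50,
)

```text
clock: 7.77
tool_pos: [0.5724, 0.0766, 0.1074]
tcp_rot: [-0.0, -0.103, 0.995, -0.0]
ft_force: [0.3, -0.8, -2.5]
opening: 0.169
grip_force: 48.7
```

Call:
step_arm(
  series=[
    {"tx": 0.0, "ty": 0.0, "tz": -0.25, "wx": 0.0, "wy": 0.0, "wz": 0.0, "jaw": 10.0},
    {"tx": 0.0, "ty": 0.0, "tz": -0.5, "wx": 0.0, "wy": 0.0, "wz": 0.0, "jaw": 10.0},
    {"tx": 0.0, "ty": 0.0, "tz": -0.75, "wx": 0.0, "wy": 0.0, "wz": 0.0, "jaw": 10.0},
    {"tx": 0.0, "ty": 0.0, "tz": -1.0, "wx": 0.0, "wy": 0.0, "wz": 0.0, "jaw": 10.0},
    {"tx": 0.0, "ty": 0.0, "tz": -1.25, "wx": 0.0, "wy": 0.0, "wz": 0.0, "jaw": 10.0},
  ],
)

```text
clock: 8.18
tool_pos: [0.5726, 0.0768, 0.1393]
tcp_rot: [0.0, -0.103, 0.995, 0.0]
ft_force: [0.1, 0.7, -2.3]
opening: 0.172
grip_force: 48.7
```

Call:
step_arm(
  series=[
    {"tx": 0.0, "ty": 0.0, "tz": -0.3, "wx": 0.0, "wy": 0.0, "wz": 0.0, "jaw": 10.0},
    {"tx": 0.0, "ty": 0.0, "tz": -0.6, "wx": 0.0, "wy": 0.0, "wz": 0.0, "jaw": 10.0},
    {"tx": 0.0, "ty": 0.0, "tz": -0.9, "wx": 0.0, "wy": 0.0, "wz": 0.0, "jaw": 10.0},
    {"tx": 0.0, "ty": 0.0, "tz": -1.2, "wx": 0.0, "wy": 0.0, "wz": 0.0, "jaw": 10.0},
    {"tx": 0.0, "ty": 0.0, "tz": -1.5, "wx": 0.0, "wy": 0.0, "wz": 0.0, "jaw": 10.0},
  ],
)

```text
clock: 8.6
tool_pos: [0.5727, 0.0768, 0.1769]
tcp_rot: [0.0, -0.103, 0.995, 0.0]
ft_force: [-0.5, -0.1, -2.1]
opening: 0.17
grip_force: 48.7
```

Call:
step_arm(
  series=[
    {"tx": 0.0, "ty": 0.0, "tz": -0.4, "wx": 0.0, "wy": 0.0, "wz": 0.0, "jaw": 10.0},
    {"tx": 0.0, "ty": 0.0, "tz": -0.8, "wx": 0.0, "wy": 0.0, "wz": 0.0, "jaw": 10.0},
    {"tx": 0.0, "ty": 0.0, "tz": -1.2, "wx": 0.0, "wy": 0.0, "wz": 0.0, "jaw": 10.0},
    {"tx": 0.0, "ty": 0.0, "tz": -1.5, "wx": 0.0, "wy": 0.0, "wz": 0.0, "jaw": 10.0},
    {"tx": 0.0, "ty": 0.0, "tz": -1.65, "wx": 0.0, "wy": 0.0, "wz": 0.0, "jaw": 10.0},
  ],
)

```text
clock: 9.02
tool_pos: [0.5732, 0.0769, 0.219]
tcp_rot: [0.001, -0.103, 0.995, 0.0]
ft_force: [0.0, 0.1, -1.1]
opening: 0.167
grip_force: 48.7
```

```bash
python3 -c "
from h import *
plan([.5724,.0769,.215],.2081); print(robot.get_obs()['tool_pos'])
f=save('wrist','w3.png'); g=robot.grab_frame('scene')['frame']
a=cv2.resize(f['frame'],(400,300)); b=cv2.resize(g[180:330,230:430],(400,300),interpolation=cv2.INTER_CUBIC)
cv2.imwrite('pics/c3.png',np.hstack([a,b])[:,:,::-1])
"
```

```text
t [0.03 0.01 0.16] w [ 0.    0.02 -0.01] clk 9.0167 F [ 0.   0.1 -1.1]
[0.57323658 0.07687955 0.21904027]
```

View pics/c3.png

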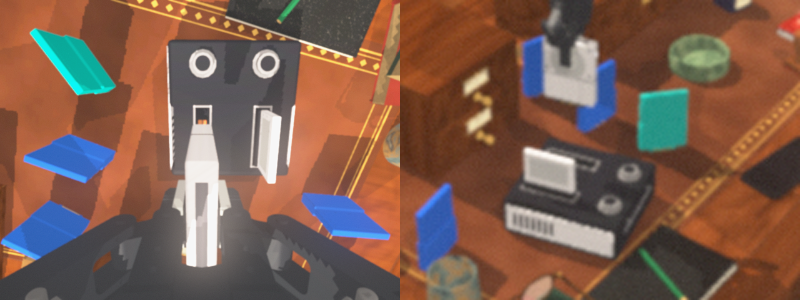

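The disk is out, upright and parallel to the slim drive, about 95 mm above the dock. The slim drive is still seated. Now I'll hold still for more than 5 s.

Call:
step_arm(
  series=[
    {"tx": 0.0, "ty": 0.0, "tz": 0.0, "wx": 0.0, "wy": 0.0, "wz": 0.0, "jaw": 10.0},
    {"tx": 0.0, "ty": 0.0, "tz": 0.0, "wx": 0.0, "wy": 0.0, "wz": 0.0, "jaw": 10.0},
    {"tx": 0.0, "ty": 0.0, "tz": 0.0, "wx": 0.0, "wy": 0.0, "wz": 0.0, "jaw": 10.0},
    {"tx": 0.0, "ty": 0.0, "tz": 0.0, "wx": 0.0, "wy": 0.0, "wz": 0.0, "jaw": 10.0},
    {"tx": 0.0, "ty": 0.0, "tz": 0.0, "wx": 0.0, "wy": 0.0, "wz": 0.0, "jaw": 10.0},
  ],
)

```text
clock: 9.53
tool_pos: [0.5725, 0.0768, 0.217]
tcp_rot: [-0.0, -0.103, 0.995, -0.0]
ft_force: [0.7, -0.1, -2.0]
opening: 0.168
grip_force: 48.7
```

```bash
python3 -c "
from h import *
for _ in range(130): robot.grab_frame('scene')
o=robot.get_obs(); print(o['clock'],o['tool_pos'],o['opening'],o['grip_force'],o['ft_force'])
f=robot.grab_frame('scene'); b=cv2.resize(f['frame'][180:330,230:430],(800,600),interpolation=cv2.INTER_CUBIC)
cv2.imwrite('pics/c4.png',b[:,:,::-1])
"
```

```text
16.0333 [0.57266978 0.07680228 0.2172835 ] 0.16428227027230444 48.72877299785614 [-0.35298325  0.9409166  -2.0857536 ]
```

View pics/c4.png

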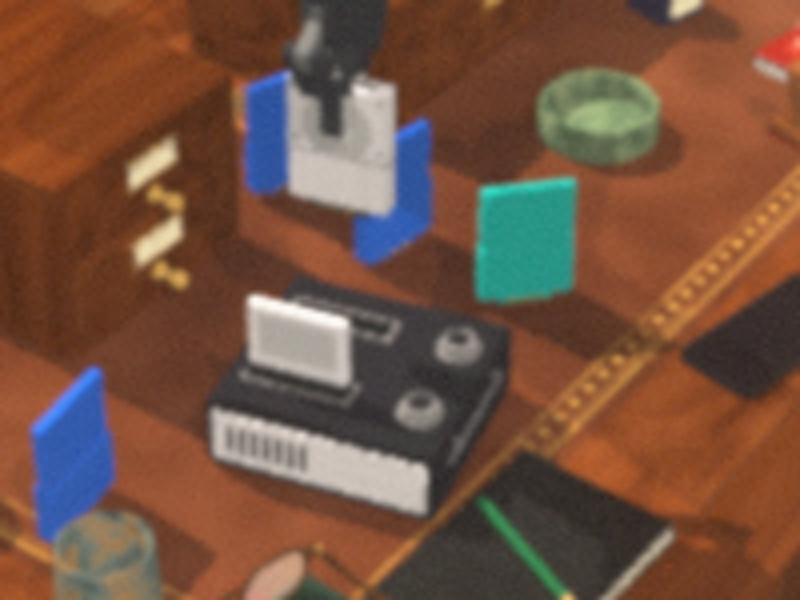

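The disk, at about (340,150) in the crop, is held level above the empty right bay. It has stayed steady for 6.5 s and the slim drive is still plugged in, so I'll hand the job in.

```bash
python3 -c "
from bench import robot
print(robot.job_done())"
```

```text
the job is handed in; nothing more can be done
None
```

I pressed the right eject button to its stop and released it, drew the hard disk straight up and held it level about 95 mm above the dock for over 6 s, then handed the job in still holding it; the slim drive stayed plugged in.

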